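# Refit the level knob of a studio monitor controller

### The arm

A 6-joint arm with a two-finger parallel gripper is mounted at the origin on the work surface. World frame = base frame: x ahead of the robot, y to its left, z up, the work surface at z = 0. Lengths are in m, angles in degrees, forces in N, time in s.
With the tool pointing down it reaches from about 0.4 to 0.825 m from the base axis. Payload 7 kg.
Tool frame: the origin (TCP) lies between the finger pads; the fingertips stand 19 mm ahead of it and the grasp point (between the pads) is the TCP; x points along the fingers, y is the direction in which the jaws open and shut, and the axes are right-handed (so a half turn about x gives the same grasp; the last joint's range is limited). The gripper opens to 88 mm and grips with 3 to 60 N. Pads are 19 mm wide; open, the fingers measure 130 mm over their backs; the gripper's body (78 mm by 193 mm) begins 47 mm behind the grasp point.
Start: joints at [-54.597, 20.546, 0.682, 0, -70.136, -16.507], TCP at [0.219, -0.639, 0.246] pointing down, gripper open.
Joint ranges: [-176.03, 176.03], [-82.01, 121.73], [-58.28, 71.71], [-173.87, 95.51], [-174.79, -0.11], [-173.66, 173.66]. Speed limits (degrees/s): [136.94, 136.94, 172.46, 180, 180, 180].

### API

Orientations are given as [roll, pitch, yaw] about the fixed x, y, z axes, in that order (R = Rz(yaw) Ry(pitch) Rx(roll)).
In Python, from plant import r gives the robot as it stands.
- The arm moves only by the tool send_rows, never from a script. Its argument "plan" is a list of rows, each a list of 2 entries, a list of its own where there are three numbers: the shift along the tool's x, y, z scaled (see below), then the turn, a rotation vector about the tool's x, y, z scaled (see below). A call has exactly 5 rows; each row is the pose to reach, as a shift and turn from the pose measured when the call began, along the tool's axes at that moment; what a row does not reach only later rows make up. The controller multiplies each number of a shift by 0.15 m and each number of a turn by pi/4 rad. A row lasts 1/10 s, in which the tool goes at most 50 mm and 8.59 degrees, less where a joint would pass 70% of its speed; a pose out of reach is approached as far as the arm can. A call with a number of a shift or a turn outside -1 to 1 is refused whole. A call with a gripper value outside its range is refused whole. "jaw" is the opening, from -1 (shut) to 1 (fully open), so that 0 is half open, set as the call begins (left out, the last holds). The fingers move at their own pace and stop on an object; "force" is the grip in N (left out, the last holds). Time passes only in rows, so rows that repeat a pose let the fingers close, or fill a call up. It gives the time, the measured TCP pose, the force and the opening at its end, in the units of the state.
- r.get_state(): the state, without advancing time (a new reading comes with each control period).
- r.capture(name): name is "side" or "top" or "wrist"; returns a dict with "color" (480x640x3 uint8, red, green, blue), "range_z" (480x640 float32, m along the optical axis (not along the pixel's ray), 0 where there is no reading), "mtx" (3x3 intrinsics, pixels), "k1" (the pictures are not rectified: a ray, as slopes to the right and down, at radius r is drawn at 1 + k1 r^2 times it, then the intrinsics apply), "pose" (4x4, takes a point from camera to world coordinates). Camera axes: x right, y down, z forward; pixel columns grow to the right and rows downward; lengths in m; the calibration is good to about 2 mm. A picture is of the moment at which its call begins.
- r.close_job(): hands the job in, once; it reports no verdict.
Trained networks look in a picture, given as the dict that the camera call returned (one of the last four; its "shot" number tells which), for a name from the list of things; names that differ only in an ending like _2 or _b are one class to them, and where a whole thing is asked for, a point or a joint stands for the part that bears it (a point fixed in the world has none). Each returns a list of dicts, best first, with "score" (0 to 1); they miss things now and then, are a little off and sometimes report something else, mostly with a low value. They report only what shows in the picture. A call takes as long as a camera call.
- r.find_in(picture, target): "uv" ([column, row] in pixels, amid what is visible of it).
- r.trace(picture, target): "mask" (480x640 bool, what is visible of it) and "uv" ([column, row] in pixels, amid what is visible of it).
The state is a dict: "time_s": time; "joints": joint angles; "qd": joint speeds; "joint_torque": joint torques, N m; "tcp_pos": TCP position; "eef_rot": TCP orientation; "contact_force": force on the tool from outside, world axes, zero at the start; "moment": the same for the moment, N m; "gripper_width": finger opening in m.
Only numpy, scipy, OpenCV 4.12 (cv2) and the standard library are available. Lean on these libraries where they do the work, as an engineer would, in place of code of your own. Each camera call takes 0.05 s, during which the arm holds its last target. There are 200 camera calls.

### The job

The big level knob has come off the desktop monitor controller. Pick it up, feel for the flat on the bare shaft and push the knob on gently, without forcing it, until it clicks fully home, then turn it until its orange pointer stands at the orange reference mark, and let go. Leave the other things on the desk where they are.

Things in the scene. Friction and masses are not known exactly. Their poses are not given: they have to be found in the camera images.
- knob: the loose level knob, machined, gunmetal grey, round, 42 mm across, 30 mm high, 200 to 330 g, standing on the desk, its aluminium-topped face up and its bore down. Origin: centre of its underside; z up along its axis; x along the orange pointer line on its top. Its side can be gripped all round, over the whole height. Once snapped on, a pull of 10 to 15 N takes it off again.
- pointer (a point): outer end of the orange pointer line on the knob's top face: 19 mm along the knob's +x from its axis, 30 mm above its underside
- bore (a point): centre of the mouth of the knob's D-shaped bore, on its axis, 4 mm above its underside inside the hollow skirt. The bore is 10.6 mm across and 18 mm deep; its flat, on the pointer side (+x), lies 1.6 mm from the axis. The mouth is chamfered by 0.7 mm, 0.3 mm at the flat. A spring clip stands out of the flat.
- unit: the monitor controller, a dark box with wooden cheeks, 190 mm deep (x), 240 mm wide (y), panel 50 mm above the desk; fixed. Origin: at desk level under the axis of the level shaft in mid-panel; z up; x from the shaft to the orange mark. Keys 4 mm high (72 mm off the axis, -x side) and 12 mm trim knobs (112 mm off) stand on it; nearer in it is free. Over 35 N of force on its shaft breaks it.
- shaft_top (a point): centre of the tip of the bare steel D-shaft, 72 mm above the desk: 10 mm across, 16 mm long, tip chamfered by 0.7 mm, flat 1.5 mm from its axis. The flat was left facing 0.4 to 1.9 rad anticlockwise of the mark, seen from above: not measured (this frame does not turn with it), to be felt or seen. It turns stiffly (0.03 N m) up to 2.4 rad either side of the mark and stays where it is left.
- bush (a point): centre of the brass bush's 13 mm top, 56 mm above the desk. Home, the bore's mouth sits on it, knob's underside at 52 mm. Over 0.25 rad off the flat, the knob stands on the shaft's tip, underside at 66 to 68 mm under a light push (3 N); lined up it drops 6 mm. Then the clip takes 5 to 10 N to slide on, 15 if quick, snapping into a groove 2 to 3 mm before home. Pushed askew it wedges.
- ref_mark (a point): the orange reference mark: a tick on the panel 25 to 33 mm from the shaft's axis with an orange dot behind it; this point is 29 mm from the axis. It stays visible beside the fitted knob; the other ticks are white.
- mug: a blue mug, 76 mm across and 92 mm high, to be left alone. Origin: centre of its underside
- timer: a white square desk timer, 62 x 62 x 26 mm, to be left alone; it and the knob may change places. Origin: centre of its underside
- screwdriver: a yellow-handled screwdriver, 160 mm long, lying on the desk, to be left alone. Origin: on its axis at mid-length, at desk level
- basket: a dark blue pen basket, 160 x 220 x 75 mm, pens and scissors in it, to be left alone. Origin: centre of its underside

How it is judged (in metres and radians):
On the way:
1. the knob has snapped home on the shaft: upright on its axis, its underside 2 mm above the panel (z of knob in the frame of unit below 0.0532 m and horizontal distance between knob and shaft_top below 0.002 m and angle between knob's own z axis and vertical below 0.06 rad), for 0.2 s.
At the end, for the whole second after the job is handed in: the knob is fully home on the shaft (underside within 1.2 mm of its place 52 mm above the desk, within 2 mm of the shaft's axis, upright within 0.06 rad), its pointer stands at the reference mark within 0.15 rad, and it is released and at rest (all of step 1 and angle between the x axis of knob and the x axis of unit, either way round below 0.15 rad and x of pointer in the frame of unit above 0.01 m and linear speed of knob below 0.01 m/s and angular speed of knob below 0.1 rad/s); the robot touches nothing.
It fails at once if the knob is pressed or wrenched against the shaft or the panel with more than 35 N (contact force between knob and unit above 35 N).
It fails at once if the mug is shoved more than 20 mm (distance of mug from where it was at the start of the episode above 0.02 m).
It fails at once if the timer is shoved more than 20 mm (distance of timer from where it was at the start of the episode above 0.02 m).
It fails at once if the screwdriver is shoved more than 20 mm (distance of screwdriver from where it was at the start of the episode above 0.02 m).
It fails at once if the pen basket is shoved more than 20 mm (distance of basket from where it was at the start of the episode above 0.02 m).
It also fails if it takes over 67 s, if anything falls off the work surface, if the arm or the gripper's body presses on something with over 40 N, if the wrist force passes 120 N, or if a joint passes its speed limit or range.

## Working session

There is one attempt and no reset: what is moved stays moved. The work goes in short steps, Python scripts to look and compute and a tool call to move; the robot and the scene stay as the last step left them, time stands still between calls to the robot, and variables do not carry over. Pictures are saved under pics/ and viewed, about 8 in all and at most 12, crops included, and the job is handed in when it is done.

Besides the shell and the picture viewer there is one more tool, called by a JSON object that holds its "fn" and its "kwargs", one argument or row to a line. send_rows: Moves the arm, as the interface text tells. Its arguments: {"type":"object","properties":{"plan":{"type":"array"},"jaw":{"type":"number"},"force":{"type":"number"}},"required":["plan"]}

```bash
ls; mkdir -p pics; cat > h.py <<'E'
import numpy as np, cv2
from scipy.spatial.transform import Rotation as Ro
from plant import r
def ray(c,uv):
    K=np.array(c['mtx'],float); p=np.array([(uv[0]-K[0,2])/K[0,0],(uv[1]-K[1,2])/K[1,1]]); s=p.copy()
    for _ in range(10): s=p/(1+c['k1']*(s@s))
    return np.array([s[0],s[1],1.])
def at_z(c,uv,z):
    T=np.array(c['pose']); d=T[:3,:3]@ray(c,uv); o=T[:3,3]
    return o+d*(z-o[2])/d[2]
def depthpt(c,uv):
    T=np.array(c['pose']); z=c['range_z'][int(round(uv[1])),int(round(uv[0]))]
    return T[:3,:3]@(ray(c,uv)*z)+T[:3,3]
def proj(c,P):
    T=np.array(c['pose']); q=T[:3,:3].T@(np.array(P)-T[:3,3]); s=q[:2]/q[2]; s=s*(1+c['k1']*(s@s))
    K=np.array(c['mtx']); return np.array([K[0,0]*s[0]+K[0,2],K[1,1]*s[1]+K[1,2]])
def save(c,n,crop=None,f=1):
    im=c['color'][...,::-1]
    if crop: u0,v0,u1,v1=crop; im=im[v0:v1,u0:u1]
    cv2.imwrite('pics/'+n,cv2.resize(im,None,fx=f,fy=f,interpolation=cv2.INTER_CUBIC))
def rows(dx_world,turn_tool=(0,0,0)):
    s=r.get_state(); R=Ro.from_euler('xyz',s['eef_rot'],degrees=True)
    return R.inv().apply(dx_world)/0.15, np.array(turn_tool)/45
E
python3 - <<'E'
from h import *
print(r.get_state())
c=r.capture('top'); save(c,'top0.png')
print(c['mtx'],c['k1'],c['pose'])
for n,z in [('knob',.03),('pointer',.03),('shaft_top',.072),('ref_mark',.05),('unit',.05),('mug',.09),('timer',.026),('screwdriver',.01),('basket',.07)]:
    for d in r.find_in(c,n)[:2]: print(n,d['score'],d['uv'],at_z(c,d['uv'],z),depthpt(c,d['uv']))
E
```

```text
pics
{'time_s': 0.0, 'joints': array([-5.45957332e+01,  2.05891434e+01,  6.34814449e-01, -2.26572788e-02,
       -7.01367329e+01, -1.65058574e+01]), 'qd': array([-0.025274  ,  0.01563089, -0.04553773,  0.06152445, -0.02385655,
        0.04330979]), 'joint_torque': array([-9.04949720e-04, -5.82715881e+01,  2.93052399e+01,  6.99751943e+00,
        6.87812339e-03, -1.35793598e-04]), 'tcp_pos': array([ 0.21845482, -0.63818211,  0.24464847]), 'eef_rot': array([ 93.34262217,  89.90647951, 112.23331623]), 'contact_force': array([-0.05607662, -0.28402738,  0.13597888]), 'moment': array([-0.02992863, -0.00583706,  0.00125349]), 'gripper_width': 0.08798308154878147}
[[441.73917538   0.         322.88479786]
 [  0.         441.73917538 238.90750023]
 [  0.           0.           1.        ]] -0.10954433363877085 [[-0.01904272 -0.98472058  0.17309755  0.41841867]
 [-0.99973565  0.0209846   0.00939517 -0.10419253]
 [-0.012884   -0.17287288 -0.98485987  1.05110803]
 [ 0.          0.          0.          1.        ]]
knob 0.86 [168.2, 295.8] [0.47036507 0.27030604 0.03      ] [0.47040747 0.27061173
[... 307 characters left out ...]
 ]
unit 0.93 [273.7, 242.5] [0.58838349 0.0188406  0.05      ] [0.5873914  0.01812245 0.05584352]
mug 0.72 [422.3, 185.8] [ 0.70473964 -0.32266884  0.09      ] [ 0.7297937  -0.34178626  0.00589979]
mug 0.55 [170.8, 293.2] [0.47297298 0.24256308 0.09      ] [0.47656703 0.26540742 0.02668198]
timer 0.93 [401.2, 280.7] [ 0.49617667 -0.27441352  0.026     ] [ 0.49614495 -0.27434409  0.0264181 ]
screwdriver 0.77 [162.0, 186.9] [0.74184547 0.30506909 0.01      ] [0.7380878  0.30031417 0.0220959 ]
screwdriver 0.39 [168.7, 293.3] [0.47732718 0.27659845 0.01      ] [0.47628371 0.26985334 0.02844156]
basket 0.56 [519.3, 254.6] [ 0.54500126 -0.54184896  0.07      ] [ 0.55335108 -0.57071827  0.00528275]
```

View pics/top0.png

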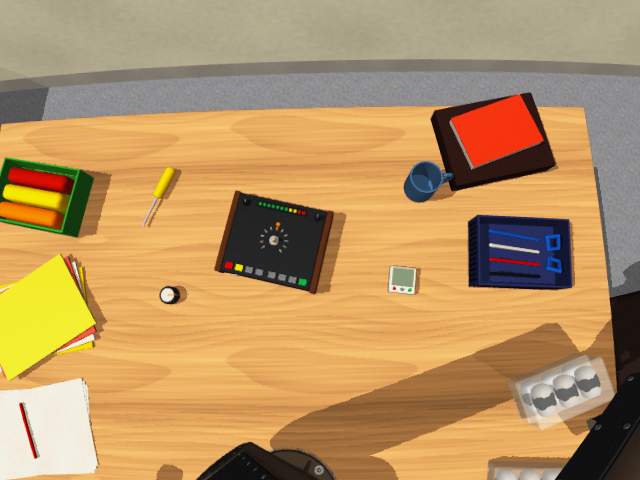

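{"fn": "send_rows", "kwargs": {
  "plan": [
    [[0,0.15,0.19],[0.084,0,0]],
    [[0,0.29,0.38],[0.168,0,0]],
    [[0,0.44,0.57],[0.252,0,0]],
    [[0,0.58,0.76],[0.336,0,0]],
    [[0,0.73,0.95],[0.42,0,0]]
  ]
}}

```text
time_s: 1.0
tcp_pos: [0.3186, -0.4877, 0.2456]
eef_rot: [-31.5, 90.0, -31.6]
contact_force: [-0.1, 0.3, 0.1]
gripper_width: 0.0875
```

{"fn": "send_rows", "kwargs": {
  "plan": [
    [[0,0.2,0.2],[0,0,0]],
    [[0,0.4,0.4],[0,0,0]],
    [[0,0.6,0.6],[0,0,0]],
    [[0,0.8,0.8],[0,0,0]],
    [[0,1,1],[0,0,0]]
  ]
}}

```text
time_s: 1.5
tcp_pos: [0.4701, -0.3368, 0.2461]
eef_rot: [-26.7, 89.9, -26.9]
contact_force: [-0.3, -1.5, -0.2]
gripper_width: 0.0878
```

{"fn": "send_rows", "kwargs": {
  "plan": [
    [[0,0.2,0.12],[0,0,0]],
    [[0,0.4,0.24],[0,0,0]],
    [[0,0.6,0.36],[0,0,0]],
    [[0,0.8,0.48],[0,0,0]],
    [[0,1,0.6],[0,0,0]]
  ]
}}

```text
time_s: 2.0
tcp_pos: [0.5611, -0.1857, 0.2464]
eef_rot: [-19.0, 89.9, -19.2]
contact_force: [0.5, -0.1, -0.4]
gripper_width: 0.088
```

{"fn": "send_rows", "kwargs": {
  "plan": [
    [[0,0.25,0],[0,0,0]],
    [[0,0.5,0],[0,0,0]],
    [[0,0.75,0],[0,0,0]],
    [[0,1,0],[0,0,0]],
    [[0,1,0],[0,0,0]]
  ]
}}

```text
time_s: 2.5
tcp_pos: [0.5617, -0.0322, 0.2466]
eef_rot: [3.9, 89.9, 4.0]
contact_force: [-0.8, -1.1, 0.4]
gripper_width: 0.0877
```

```bash
python3 - <<'E'
from h import *
s=r.get_state(); print(s['time_s'],s['tcp_pos'],s['eef_rot'],s['joints'].round(1))
c=r.capture('wrist'); save(c,'w1.png')
print(c['mtx'],c['k1'],c['pose'])
for n,z in [('shaft_top',.072),('bush',.056),('ref_mark',.05),('unit',.05)]:
    for d in r.find_in(c,n)[:2]: print(n,d['score'],d['uv'],at_z(c,d['uv'],z),depthpt(c,d['uv']))
E
```

```text
2.5 [ 0.56173827 -0.03220064  0.24659538] [ 3.92905563 89.86496271  3.97144259] [  16.7    9.9  -13.8    0.   -66.2 -106.6]
[[401.50917032   0.         316.22863436]
 [  0.         401.50917032 241.81868603]
 [  0.           0.           1.        ]] -0.008442454552822571 [[-7.80109304e-04  9.50469855e-01  3.10815775e-01  4.77696397e-01]
 [ 9.99999270e-01  4.54609395e-04  1.11968644e-03 -3.20808025e-02]
 [ 9.22928434e-04  3.10816422e-01 -9.50469516e-01  3.85328224e-01]
 [ 0.00000000e+00  0.00000000e+00  0.00000000e+00  1.00000000e+00]]
shaft_top 0.97 [363.8, 226.9] [0.56740474 0.00687699 0.072     ] [0.57373605 0.0096265  0.04988636]
bush 0.93 [364.3, 228.9] [0.57376125 0.00936028 0.056     ] [0.57605738 0.0103508  0.04812845]
bush 0.56 [634.1, 110.2] [0.47664877 0.21756363 0.056     ] [0.47649098 0.25516429 0.00639763]
ref_mark 0.74 [363.3, 230.0] [0.57650893 0.00928229 0.05      ] [0.57665568 0.00934373 0.04950197]
unit 0.93 [362.2, 229.3] [0.57587483 0.00830135 0.05      ] [0.57589639 0.00831022 0.04992638]
```

View pics/w1.png

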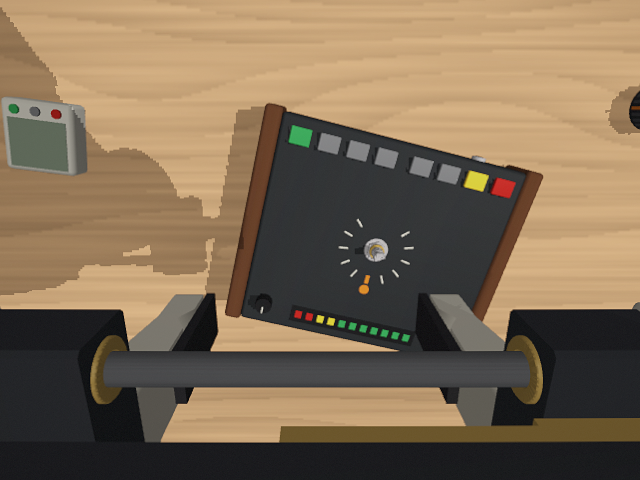

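```bash
python3 - <<'E'
from h import *
c=r.capture('wrist'); save(c,'w1c.png',(325,205,425,300),6)
for n,z in [('shaft_top',.072),('bush',.056)]:
    for d in r.trace(c,n)[:1]:
        v,u=np.nonzero(d['mask']); print(n,d['score'],u.min(),u.max(),v.min(),v.max(),u.mean(),v.mean(),at_z(c,[u.mean(),v.mean()],z))
for p,z in [((376,249.5),.072),((366,280),.05),((364,289),.05)]: print(at_z(c,p,z))
im=c['color'].astype(int); o=(im[...,0]>180)&(im[...,1]>90)&(im[...,1]<170)&(im[...,2]<80); o[:205]=0;o[300:]=0;o[:,:325]=0;o[:,425:]=0
v,u=np.nonzero(o); print(len(u),u.mean(),v.mean(),at_z(c,[u.mean(),v.mean()],.05)); cc=cv2.fitLine(np.float32([u,v]).T,cv2.DIST_L2,0,.01,.01); print(cc.T)
E
```

```text
shaft_top 0.97 231 547 104 350 373.94019563816704 229.72905480602145 [0.5694998  0.01079621 0.072     ]
bush 0.92 230 547 103 350 374.0515560408704 229.63544185320958 [0.57411342 0.01327002 0.056     ]
[0.5865092  0.01319504 0.072     ]
[0.62338682 0.00882528 0.05      ]
[0.63230262 0.00731197 0.05      ]
102 370.3333333333333 283.70588235294116 [0.62705954 0.01289401 0.05      ]
[[ 2.9867402e-01 -9.5435518e-01  3.7033334e+02  2.8370587e+02]]
```

View pics/w1c.png

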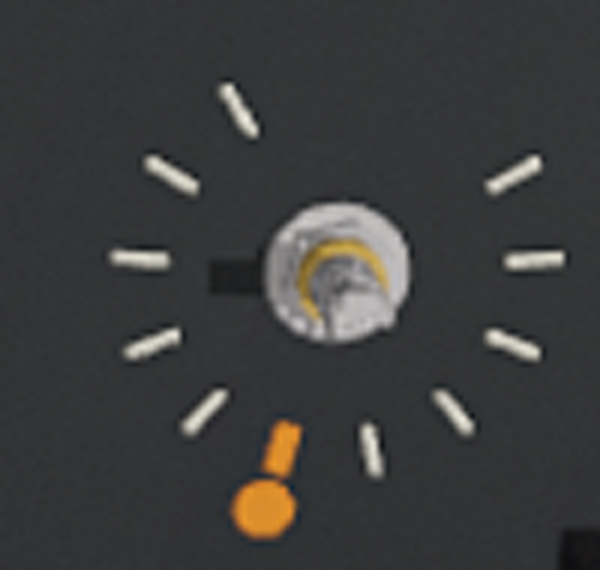

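{"fn": "send_rows", "kwargs": {
  "plan": [
    [[0.21,0.08,0.09],[0,0,0]],
    [[0.42,0.16,0.18],[0,0,0]],
    [[0.63,0.24,0.28],[0,0,0]],
    [[0.84,0.3,0.37],[0,0,0]],
    [[0.84,0.3,0.37],[0,0,0]]
  ]
}}

```text
time_s: 3.4
tcp_pos: [0.616, 0.0078, 0.1152]
eef_rot: [-159.4, 89.6, -159.7]
contact_force: [-0.0, -0.1, -0.9]
gripper_width: 0.0879
```

```bash
python3 - <<'E'
from h import *
r.capture('wrist');r.capture('wrist');r.capture('wrist')
s=r.get_state(); print(s['time_s'],s['tcp_pos'],s['eef_rot'])
c=r.capture('wrist')
c0=proj(c,[.5865,.0132,.06]); print(c0)
u0,v0=(c0-60).astype(int); save(c,'w2c.png',(u0,v0,u0+120,v0+120),5); print(u0,v0)
P={}
for v in range(v0,v0+120):
  for u in range(u0,u0+120):
    if c['range_z'][v,u]>0: P[u,v]=depthpt(c,(u,v))
A=np.array(list(P.values())); 
T=A[A[:,2]>.068]; print(len(T),T.mean(0),T.min(0),T.max(0))
cc,rad=cv2.minEnclosingCircle(np.float32(T[:,:2]*1000)); print(cc,rad)
im=np.zeros((26,26),int)
g=np.floor((T[:,:2]*1000-np.array([573,0]))).astype(int)
for a,b in g:
  if 0<=a<26 and 0<=b<26: im[a,b]+=1
for row in im: print(''.join('%2d'%k if k else ' .' for k in row))
B=A[(A[:,2]>.0545)&(A[:,2]<.0575)]; print('bush',len(B),B.mean(0),B.min(0),B.max(0))
np.save('A.npy',A)
o=c['color'].astype(int); m=(o[...,0]>180)&(o[...,1]>90)&(o[...,1]<175)&(o[...,2]<90)
k=np.zeros_like(m); k[v0:v0+140,u0-20:u0+120]=1; v,u=np.nonzero(m&k); W=np.array([at_z(c,(a,b),.05) for a,b in zip(u,v)]); print('mark',len(W),W.mean(0),W.min(0),W.max(0))
E
```

```text
3.55 [0.61755658 0.0075088  0.12085564] [-31.05532336  89.89824917 -31.31330151]
[326.4549539  219.09800205]
266 159
222 [0.59233771 0.02031494 0.07114122] [0.58909415 0.01576005 0.068007  ] [0.59672562 0.02559813 0.0738424 ]
(593.7650756835938, 20.695398330688477) 4.960028171539307
 . . . . . . . . . . . . . . . . . . . . . . . . . .
 . . . . . . . . . . . . . . . . . . . . . . . . . .
 . . . . . . . . . . . . . . . . . . . . . . . . . .
 . . . . . . . . . . . . . . . . . . . . . . . . . .
 . . . . . . . . . . . . . . . . . . . . . . . . . .
 . . . . . . . . . . . . . . . . . . . . . . . . . .
 . . . . . . . . . . . . . . . . . . . . . . . . . .
 . . . . . . . . . . . . . . . . . . . . . . . . . .
 . . . . . . . . . . . . . . . . . . . . . . . . . .
 . . . . . . . . . . . . . . . . . . . . . . . . . .
 . . . . . . . . . . . . . . . . . . . . . . . . . .
 . . . . . . . . . . . . . . . . . . . . . . . . . .
 . . . . . . . . . . . . . . . . . . . . . . . . . .
 . . . . . . . . . . . . . . . . . . . . . . . . . .
 . . . . . . . . . . . . . . . . . . . . . . . . . .
 . . . . . . . . . . . . . . . . . . . . . . . . . .
 . . . . . . . . . . . . . . . . . . 1 7 5 6 4 1 . .
 . . . . . . . . . . . . . . . . . 4 6 5 7 6 4 7 2 .
 . . . . . . . . . . . . . . . . 3 5 4 4 2 4 6 3 5 .
 . . . . . . . . . . . . . . . . 6 4 5 5 3 5 3 5 5 3
 . . . . . . . . . . . . . . . 1 3 3 3 3 4 3 3 2 6 3
 . . . . . . . . . . . . . . . 1 5 5 4 1 1 2 1 1 2 1
 . . . . . . . . . . . . . . . . 2 3 3 3 2 . . . . .
 . . . . . . . . . . . . . . . . 2 3 1 . . . . . . .
 . . . . . . . . . . . . . . . . . . . . . . . . . .
 . . . . . . . . . . . . . . . . . . . . . . . . . .
bush 156 [0.59193476 0.02044635 0.05584199] [0.58784319 0.01466266 0.05452113] [0.60050331 0.02693713 0.05724176]
mark 263 [0.62641105 0.01273583 0.05      ] [0.58967793 0.00760031 0.05      ] [0.63605344 0.02687585 0.05      ]
```

View pics/w2c.png

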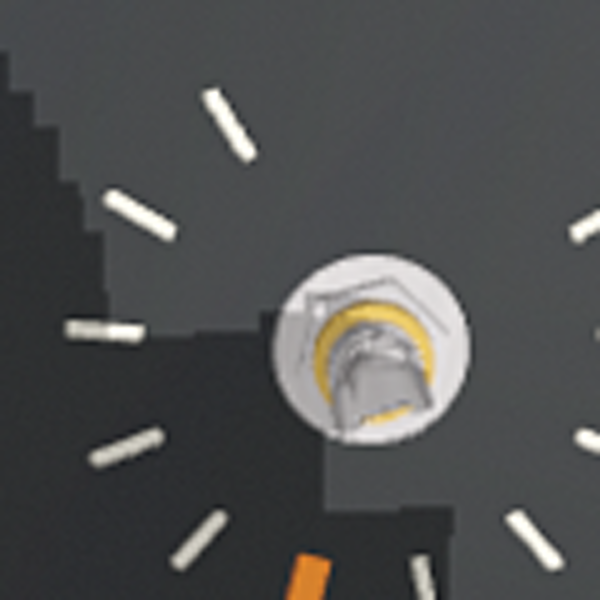

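{"fn": "send_rows", "kwargs": {
  "plan": [
    [[0,0.2,-0.08],[0,0,0]],
    [[0,0.4,-0.16],[0,0,0]],
    [[0,0.6,-0.24],[0,0,0]],
    [[0,0.8,-0.32],[0,0,0]],
    [[0,1,-0.4],[0,0,0]]
  ]
}}

```text
time_s: 4.1
tcp_pos: [0.5585, 0.1588, 0.1237]
eef_rot: [14.3, 89.6, 14.0]
contact_force: [0.9, -0.3, 0.5]
gripper_width: 0.0878
```

{"fn": "send_rows", "kwargs": {
  "plan": [
    [[0,0.25,-0.13],[0,0,0]],
    [[0,0.5,-0.26],[0,0,0]],
    [[0.1,0.75,-0.38],[0,0,0]],
    [[0.2,0.75,-0.38],[0,0,0]],
    [[0.2,0.75,-0.38],[0,0,0]]
  ]
}}

```text
time_s: 4.6
tcp_pos: [0.5013, 0.272, 0.0937]
eef_rot: [16.2, 89.7, 16.0]
contact_force: [-0.8, -0.7, -0.6]
gripper_width: 0.0875
```

```bash
cat > kn.py <<'E'
from h import *
def knob(name=None,ztop=.03,near=None,img=True):
    s=r.get_state(); print(s['time_s'],s['tcp_pos'],s['eef_rot'],s['joints'].round(0))
    c=r.capture('wrist')
    for n in ('knob','pointer'):
        for d in r.find_in(c,n)[:2]: print(n,d['score'],d['uv'],at_z(c,d['uv'],ztop))
    c0=proj(c,near) if near is not None else np.array(r.find_in(c,'knob')[0]['uv'])
    u0,v0=np.clip((c0-65).astype(int),0,[510,350])
    if img: save(c,name,(u0,v0,u0+130,v0+130),4)
    print('crop',u0,v0)
    A=np.array([depthpt(c,(u,v)) for v in range(v0,v0+130) for u in range(u0,u0+130) if c['range_z'][v,u]>0])
    T=A[abs(A[:,2]-ztop)<.004]; cc,rad=cv2.minEnclosingCircle(np.float32(T[:,:2]*1000)); print('top',len(T),cc,rad,T.mean(0),T.min(0),T.max(0))
    o=c['color'].astype(int)[v0:v0+130,u0:u0+130]; m=(o[...,0]>150)&(o[...,1]>60)&(o[...,1]<175)&(o[...,2]<90)&(o[...,0]-o[...,1]>50)
    v,u=np.nonzero(m); W=np.array([at_z(c,(a+u0,b+v0),ztop) for a,b in zip(u,v)])
    if len(W): print('orange',len(W),W.mean(0),W.min(0),W.max(0))
    return c
E
python3 - <<'E'
from kn import *
A=np.load('A.npy')
r.capture('wrist');r.capture('wrist')
knob('k1.png',.03,(.47,.27,.03))
E
```

```text
4.7 [0.50272394 0.27147332 0.09494739] [18.54654827 89.56019716 18.25509232] [  48.   19.  -24.    0.  -47. -139.]
knob 0.78 [318.2, 209.7] [0.46799075 0.27319361 0.03      ]
pointer 0.7 [323.0, 213.2] [0.46987813 0.27568868 0.03      ]
crop 247 148
top 4523 (472.8943176269531, 274.9369201660156) 21.011150360107422 [0.4718566  0.27507705 0.02961497] [0.45255284 0.25393431 0.02600448] [0.49335522 0.29557893 0.03242494]
orange 144 [0.47386307 0.26479448 0.03      ] [0.47244192 0.25419092 0.03      ] [0.47509319 0.27359476 0.03      ]
```

View pics/k1.png

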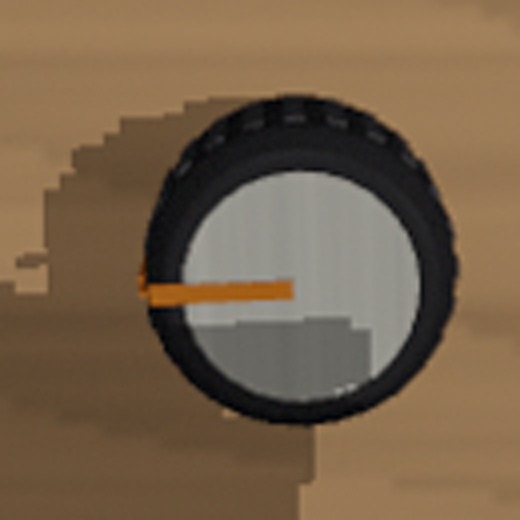

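{"fn": "send_rows", "kwargs": {
  "plan": [
    [[0,0.023,-0.2],[0,0.007,0]],
    [[0.1,0.023,-0.2],[0,0.007,0]],
    [[0.3,0.023,-0.2],[0,0.007,0]],
    [[0.48,0.023,-0.2],[0,0.007,0]],
    [[0.487,0.023,-0.2],[0,0.007,0]]
  ]
}}

```text
time_s: 5.35
tcp_pos: [0.474, 0.2744, 0.0204]
eef_rot: [52.7, 89.9, 52.3]
contact_force: [0.5, 0.4, 0.0]
gripper_width: 0.0876
```

{"fn": "send_rows", "kwargs": {
  "plan": [
    [[0,0,0],[0,0,0]],
    [[0,0,0],[0,0,0]],
    [[0,0,0],[0,0,0]],
    [[0,0,0],[0,0,0]],
    [[0,0,0],[0,0,0]]
  ],
  "jaw": 1
}}

```text
time_s: 5.85
tcp_pos: [0.4742, 0.2745, 0.0209]
eef_rot: [52.2, 89.8, 51.8]
contact_force: [0.2, 0.2, -0.7]
gripper_width: 0.0878
```

{"fn": "send_rows", "kwargs": {
  "plan": [
    [[-0.01,0,-0.007],[0,0,0]],
    [[-0.01,0,-0.007],[0,0,0]],
    [[-0.01,0,-0.007],[0,0,0]],
    [[-0.01,0,-0.007],[0,0,0]],
    [[-0.01,0,-0.007],[0,0,0]]
  ],
  "jaw": -1,
  "force": 40
}}

```text
time_s: 6.35
tcp_pos: [0.4731, 0.2745, 0.0223]
eef_rot: [52.6, 89.8, 52.2]
contact_force: [0.4, -0.0, -0.3]
gripper_width: 0.0532
```

{"fn": "send_rows", "kwargs": {
  "plan": [
    [[0,0,0],[0,0,0]],
    [[0,0,0],[0,0,0]],
    [[0,0,0],[0,0,0]],
    [[0,0,0],[0,0,0]],
    [[0,0,0],[0,0,0]]
  ]
}}

```text
time_s: 6.85
tcp_pos: [0.4731, 0.2745, 0.0223]
eef_rot: [52.8, 89.8, 52.4]
contact_force: [0.5, 0.5, -0.8]
gripper_width: 0.0412
```

```bash
python3 - <<'E'
from kn import *
s=r.get_state(); print(s['gripper_width'],s['contact_force'])
knob('k2.png',.03,(.473,.275,.03))
E
```

```text
0.04117619491350083 [ 0.50440581  0.46945061 -0.75716886]
6.85 [0.47309922 0.27454267 0.02225333] [52.78606191 89.82860335 52.37437906] [  51.   23.  -30.   -0.  -37. -141.]
knob 0.8 [314.3, 312.4] [0.45895269 0.27423083 0.03      ]
pointer 0.65 [313.8, 319.1] [0.46169222 0.27402377 0.03      ]
crop 251 280
top 5515 (464.8349914550781, 274.745361328125) 24.154327392578125 [0.46466355 0.27496955 0.0295252 ] [0.45174816 0.25060227 0.02601732] [0.47706401 0.29887138 0.03396553]
orange 13 [0.47390037 0.25550622 0.03      ] [0.47329459 0.25484147 0.03      ] [0.47460471 0.25596781 0.03      ]
```

View pics/k2.png

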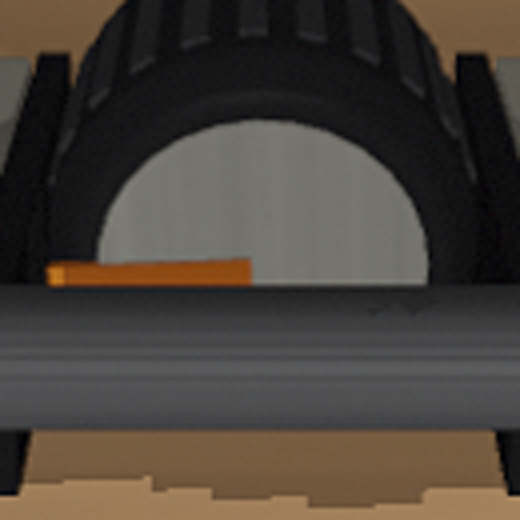

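{"fn": "send_rows", "kwargs": {
  "plan": [
    [[-0.1,0,0],[0,0,0]],
    [[-0.3,0,0],[0,0,0]],
    [[-0.55,0,0],[0,0,0]],
    [[-0.75,0,0],[0,0,0]],
    [[-0.82,0,0],[0,0,0]]
  ]
}}

```text
time_s: 7.5
tcp_pos: [0.4737, 0.275, 0.1482]
eef_rot: [48.8, 89.6, 48.4]
contact_force: [0.5, 0.3, -3.3]
gripper_width: 0.0411
```

{"fn": "send_rows", "kwargs": {
  "plan": [
    [[0,-0.146,0.074],[-0.19,0,0]],
    [[0,-0.292,0.148],[-0.38,0,0]],
    [[0,-0.44,0.222],[-0.57,0,0]],
    [[0,-0.586,0.296],[-0.76,0,0]],
    [[0,-0.733,0.37],[-0.95,0,0]]
  ]
}}

```text
time_s: 8.0
tcp_pos: [0.5279, 0.1633, 0.1464]
eef_rot: [16.7, 89.7, 59.4]
contact_force: [0.4, 0.2, -3.9]
gripper_width: 0.0412
```

{"fn": "send_rows", "kwargs": {
  "plan": [
    [[0,-0.153,-0.041],[-0.19,0,0]],
    [[0,-0.306,-0.082],[-0.38,0,0]],
    [[0,-0.459,-0.123],[-0.57,0,0]],
    [[0,-0.61,-0.165],[-0.76,0,0]],
    [[0,-0.763,-0.206],[-0.95,0,0]]
  ]
}}

```text
time_s: 8.5
tcp_pos: [0.5821, 0.0571, 0.1445]
eef_rot: [4.2, 89.8, 89.9]
contact_force: [0.2, 1.4, -2.9]
gripper_width: 0.0412
```

```bash
cat >> h.py <<'E'
def phi(s): 
    z=Ro.from_euler('xyz',s['eef_rot'],degrees=True).as_matrix(); return np.degrees(np.arctan2(z[1,2],z[0,2])), z[:,0]
E
python3 - <<'E'
from h import *
s=r.get_state(); print(s['time_s'],s['tcp_pos'],phi(s),s['joints'].round(0),s['gripper_width'],s['contact_force'])
A=np.load('A.npy'); T=A[A[:,2]>.0705][:,:2]
from scipy.optimize import minimize
# D fit: signed outside distance penalty + area (max support)
def cost(p):
    q=T-p[:2]; n=np.array([np.cos(p[2]),np.sin(p[2])])
    o=np.maximum(np.hypot(*q.T)-p[3],0)+np.maximum(q@n-p[4],0)
    return (o**2).mean()*1e6
for a0 in (0,.3,.6):
    print(min([ (cost((cx,cy,a,.0049,.0016)),cx,cy,np.degrees(a)) for cx in np.arange(.591,.5975,.0005) for cy in np.arange(.018,.0235,.0005) for a in np.arange(a0-.15,a0+.15,.05)]))
E
```

```text
8.5 [0.58211665 0.05706491 0.1444952 ] (np.float64(85.64926804233745), array([ 9.04696052e-06,  3.80269548e-03, -9.99992770e-01])) [ 25.  17. -19.  -0. -54. -29.] 0.04116397676631161 [ 0.16827321  1.40523457 -2.8591256 ]
(np.float64(0.0043749499998917635), np.float64(0.5944999999999996), np.float64(0.0205), np.float64(5.729577951308233))
(np.float64(0.0008558234947860689), np.float64(0.5939999999999996), np.float64(0.0205), np.float64(17.1887338539247))
(np.float64(0.003926634967247684), np.float64(0.5939999999999996), np.float64(0.021), np.float64(25.783100780887043))
```

{"fn": "send_rows", "kwargs": {
  "plan": [
    [[0.05,0,0],[-0.15,0,0]],
    [[0.1,0,0],[-0.3,0,0]],
    [[0.133,0,0],[-0.444,0,0]],
    [[0.133,0,0],[-0.444,0,0]],
    [[0.133,0,0],[-0.444,0,0]]
  ]
}}

```text
time_s: 9.0
tcp_pos: [0.5816, 0.057, 0.1237]
eef_rot: [10.6, 89.8, 116.1]
contact_force: [0.4, -0.1, -2.7]
gripper_width: 0.041
```

```bash
cat > sh.py <<'E'
from h import *
r.capture('wrist');r.capture('wrist')
s=r.get_state(); print(s['time_s'],s['tcp_pos'],phi(s),s['contact_force'])
c=r.capture('wrist'); C=np.array([.594,.0207])
c0=proj(c,[*C,.06]); print(c0); u0,v0=np.clip((c0-65).astype(int),0,[510,350]); print('crop',u0,v0)
save(c,'w3.png',(u0,v0,u0+130,v0+130),4)
A=np.array([depthpt(c,(u,v)) for v in range(v0,v0+130) for u in range(u0,u0+130) if c['range_z'][v,u]>0])
A=A[np.hypot(*(A[:,:2]-C).T)<.016]; T=A[(A[:,2]>.0705)&(A[:,2]<.0745)][:,:2]; print(len(T),T.min(0),T.max(0))
def cost(p):
    q=T-p[:2]; n=np.array([np.cos(p[2]),np.sin(p[2])])
    o=np.maximum(np.hypot(*q.T)-.0048,0)+np.maximum(q@n-.0016,0)
    return (o**2).mean()*1e6
for a in np.arange(-.1,.8,.1):
    print(round(np.degrees(a)),np.round(min([(cost((cx,cy,a)),cx*1e3,cy*1e3) for cx in np.arange(.590,.599,.0005) for cy in np.arange(.0165,.0245,.0005)]),4))
B=A[(A[:,2]>.0545)&(A[:,2]<.0575)]; print('bush',len(B),B.min(0),B.max(0))
o=c['color'].astype(int); m=(o[...,0]>150)&(o[...,1]>60)&(o[...,1]<175)&(o[...,2]<90)&(o[...,0]-o[...,1]>50)
v,u=np.nonzero(m); W=np.array([at_z(c,(a,b),.05) for a,b in zip(u,v)]); W=W[abs(np.hypot(*(W[:,:2]-C).T)-.032)<.008]; W=W[W[:,0]>.61]; print('mark',len(W),W.mean(0)) 
E
python3 sh.py
```

```text
9.1 [0.58203507 0.05719531 0.12440837] (np.float64(105.48825530200993), array([-2.48200092e-04,  3.75129196e-03, -9.99992933e-01])) [-0.1102243   1.07606032 -2.74320157]
[313.74133144 203.72600399]
crop 248 138
179 [0.58974322 0.01570581] [0.59693958 0.02495266]
-6 [1.46e-02 5.95e+02 2.05e+01]
0 [9.00e-03 5.95e+02 2.05e+01]
6 [2.900e-03 5.945e+02 2.050e+01]
11 [4.000e-04 5.945e+02 2.050e+01]
17 [4.000e-04 5.945e+02 2.050e+01]
23 [7.000e-04 5.945e+02 2.050e+01]
29 [3.600e-03 5.945e+02 2.050e+01]
34 [9.70e-03 5.95e+02 2.05e+01]
40 [1.60e-02 5.95e+02 2.05e+01]
bush 242 [0.58801621 0.01395553 0.05451372] [0.60183109 0.02662306 0.05730157]
mark 239 [0.62713216 0.01261289 0.05      ]
```

View pics/w3.png

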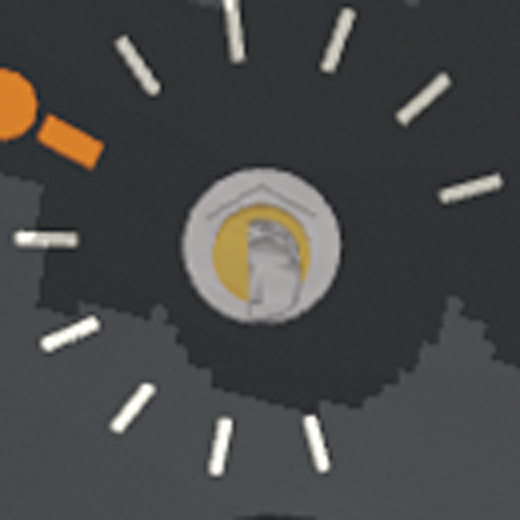

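{"fn": "send_rows", "kwargs": {
  "plan": [
    [[0,-0.014,-0.13],[0,0,0]],
    [[0,-0.014,-0.257],[0,0,0]],
    [[0.09,-0.014,-0.257],[0,0,0]],
    [[0.173,-0.014,-0.257],[0,0,0]],
    [[0.173,-0.014,-0.257],[0,0,0]]
  ]
}}

```text
time_s: 9.65
tcp_pos: [0.5927, 0.0207, 0.096]
eef_rot: [36.0, 89.7, 141.5]
contact_force: [-0.9, -0.4, -4.2]
gripper_width: 0.0413
```

{"fn": "send_rows", "kwargs": {
  "plan": [
    [[0,0,0],[0,0,0]],
    [[0,0,0],[0,0,0]],
    [[0,0,0],[0,0,0]],
    [[0,0,0],[0,0,0]],
    [[0,0,0],[0,0,0]]
  ]
}}

```text
time_s: 10.15
tcp_pos: [0.5929, 0.0209, 0.0964]
eef_rot: [29.2, 89.7, 134.6]
contact_force: [-0.6, 0.5, -3.5]
gripper_width: 0.0413
```

```bash
cat > st.py <<'E'
from h import *
s=r.get_state(); p,x=phi(s); print(s['time_s'],s['tcp_pos'],p,x,s['contact_force'],s['moment'])
d=np.array([.5943,.0206])-s['tcp_pos'][:2]; print('scaled to shaft',rows([*d,0])[0])
E
python3 st.py
```

```text
10.15 [0.59287268 0.02090595 0.09643342] 105.47419028340484 [-0.00329124  0.00333202 -0.99998903] [-0.58066472  0.53913146 -3.49863231] [-0.03495331  0.09499493 -0.0545291 ]
scaled to shaft [-3.81139066e-05 -8.62627909e-03 -4.50445116e-03]
```

{"fn": "send_rows", "kwargs": {
  "plan": [
    [[0,-0.009,-0.004],[0,0.005,-0.003]],
    [[0,-0.009,-0.004],[0,0.005,-0.003]],
    [[0.01,-0.009,-0.004],[0,0.005,-0.003]],
    [[0.02,-0.009,-0.004],[0,0.005,-0.003]],
    [[0.02,-0.009,-0.004],[0,0.005,-0.003]]
  ]
}}

```text
time_s: 10.65
tcp_pos: [0.5941, 0.0206, 0.0931]
eef_rot: [65.8, 90.0, 171.3]
contact_force: [-0.5, 0.2, -3.8]
gripper_width: 0.041
```

```bash
python3 st.py
```

```text
10.65 [0.59410876 0.02061489 0.09307332] 105.46402016456967 [-5.26276013e-04  8.06163823e-05 -9.99999858e-01] [-0.48544006  0.24468319 -3.80609137] [0.02370993 0.14683243 0.00105756]
scaled to shaft [-6.78949421e-07 -1.20228684e-03 -4.35573464e-04]
```

{"fn": "send_rows", "kwargs": {
  "plan": [
    [[0.006,-0.001,0],[0,0,0]],
    [[0.012,-0.001,0],[0,0,0]],
    [[0.018,-0.001,0],[0,0,0]],
    [[0.024,-0.001,0],[0,0,0]],
    [[0.024,-0.001,0],[0,0,0]]
  ]
}}

```text
time_s: 11.15
tcp_pos: [0.5942, 0.0206, 0.0893]
eef_rot: [74.8, 90.0, -179.7]
contact_force: [-0.4, -0.3, -3.4]
gripper_width: 0.041
```

```bash
python3 st.py
```

```text
11.15 [0.59417248 0.02063584 0.08930189] 105.46488515995388 [-7.82308205e-04 -3.77966719e-06 -9.99999694e-01] [-0.43632999 -0.26958887 -3.40906883] [ 0.01573641  0.12543627 -0.00263658]
scaled to shaft [-6.64167759e-07 -7.55648112e-04 -4.56968896e-04]
```

{"fn": "send_rows", "kwargs": {
  "plan": [
    [[0.005,0,0],[0,0,0]],
    [[0.01,0,0],[0,0,0]],
    [[0.015,0,0],[0,0,0]],
    [[0.02,0,0],[0,0,0]],
    [[0.02,0,0],[0,0,0]]
  ]
}}

```text
time_s: 11.65
tcp_pos: [0.5941, 0.0206, 0.0862]
eef_rot: [79.5, 89.9, -175.0]
contact_force: [-0.5, -0.6, -3.2]
gripper_width: 0.0412
```

```bash
python3 st.py
```

```text
11.65 [0.59412336 0.02058892 0.08618461] 105.46370515581597 [-9.06310578e-04 -7.90429099e-05 -9.99999586e-01] [-0.52381938 -0.6213258  -3.24430064] [-0.22912793  0.04256312 -0.00613406]
scaled to shaft [-1.07308573e-06 -1.15463632e-03 -2.42795595e-04]
```

{"fn": "send_rows", "kwargs": {
  "plan": [
    [[0.005,0,0],[0,0,0]],
    [[0.01,0,0],[0,0,0]],
    [[0.015,0,0],[0,0,0]],
    [[0.015,0,0],[0,0,0]],
    [[0.015,0,0],[0,0,0]]
  ]
}}

```text
time_s: 12.15
tcp_pos: [0.5941, 0.0205, 0.0839]
eef_rot: [81.1, 89.9, -173.4]
contact_force: [-0.6, -1.2, -3.9]
gripper_width: 0.0407
```

```bash
python3 st.py
```

```text
12.15 [0.59407626 0.02053499 0.08386328] 105.45951173017852 [-1.01887535e-03 -1.17069543e-04 -9.99999474e-01] [-0.55498166 -1.21000619 -3.94213749] [-0.25710627  0.0147117  -0.01293961]
scaled to shaft [-1.57051627e-06 -1.55317881e-03  2.01068179e-05]
```

{"fn": "send_rows", "kwargs": {
  "plan": [
    [[0,0,-0.002],[0,0,0]],
    [[0.004,0,-0.002],[0,0,0]],
    [[0.008,0,-0.002],[0,0,0]],
    [[0.012,0,-0.002],[0,0,0]],
    [[0.015,0,-0.002],[0,0,0]]
  ]
}}

```text
time_s: 12.65
tcp_pos: [0.5944, 0.0203, 0.0817]
eef_rot: [78.4, 90.0, -176.2]
contact_force: [0.7, -0.1, -2.5]
gripper_width: 0.0412
```

```bash
python3 st.py
```

```text
12.65 [0.59440509 0.02032634 0.08172009] 105.46732664530957 [-5.28245654e-04 -3.55273467e-05 -9.99999860e-01] [ 0.657485   -0.13579466 -2.49664474] [ 0.02121695  0.02781086 -0.04879388]
scaled to shaft [3.05255714e-07 1.88643118e-04 1.94518120e-03]
```

Well aligned; underside ≈59.4 mm. Continuing slowly onto the clip.

{"fn": "send_rows", "kwargs": {
  "plan": [
    [[0.004,0,0],[0,0,0]],
    [[0.008,0,0],[0,0,0]],
    [[0.012,0,0],[0,0,0]],
    [[0.016,0,0],[0,0,0]],
    [[0.016,0,0],[0,0,0]]
  ]
}}

```text
time_s: 13.15
tcp_pos: [0.5945, 0.0203, 0.0795]
eef_rot: [71.3, 90.0, 176.8]
contact_force: [-0.7, 0.6, 1.2]
gripper_width: 0.0409
```

```bash
python3 st.py
```

```text
13.15 [0.5944583  0.02033698 0.07946556] 105.47138600945375 [-2.61451933e-04  1.47356302e-05 -9.99999966e-01] [-0.69443098  0.55115483  1.20379622] [-0.00769008  0.53820974  0.03027723]
scaled to shaft [3.01755734e-07 5.49340558e-04 1.97143098e-03]
```

{"fn": "send_rows", "kwargs": {
  "plan": [
    [[0.004,0,0],[0,0,0]],
    [[0.008,0,0],[0,0,0]],
    [[0.012,0,0],[0,0,0]],
    [[0.016,0,0],[0,0,0]],
    [[0.016,0,0],[0,0,0]]
  ]
}}

```text
time_s: 13.65
tcp_pos: [0.5944, 0.0204, 0.0764]
eef_rot: [61.9, 90.0, 167.3]
contact_force: [1.4, -0.2, -4.8]
gripper_width: 0.0412
```

```bash
python3 st.py
```

```text
13.65 [0.59439356 0.02038502 0.07643828] 105.45778678432107 [-5.81738456e-04  1.30651632e-04 -9.99999822e-01] [ 1.40391833 -0.20384712 -4.84078023] [-0.06559025 -0.38327046  0.04346423]
scaled to shaft [5.50110393e-07 2.19186657e-04 1.54763002e-03]
```

{"fn": "send_rows", "kwargs": {
  "plan": [
    [[0.004,0,0],[0,0,0]],
    [[0.008,0,0],[0,0,0]],
    [[0.012,0,0],[0,0,0]],
    [[0.014,0,0],[0,0,0]],
    [[0.014,0,0],[0,0,0]]
  ]
}}

```text
time_s: 14.15
tcp_pos: [0.5943, 0.0204, 0.0743]
eef_rot: [68.8, 90.0, 174.3]
contact_force: [-0.0, 0.3, -3.2]
gripper_width: 0.0408
```

```bash
python3 st.py
```

```text
14.15 [0.5942914  0.02035174 0.07430807] 105.45800032245478 [-7.57966478e-04  7.62662981e-05 -9.99999710e-01] [-0.0218289   0.28486683 -3.20790138] [0.0100624 0.0929624 0.0257604]
scaled to shaft [ 8.27837770e-08 -4.96359508e-04  1.57989604e-03]
```

{"fn": "send_rows", "kwargs": {
  "plan": [
    [[0.003,0,0],[0,0,0]],
    [[0.006,0,0],[0,0,0]],
    [[0.008,0,0],[0,0,0]],
    [[0.008,0,0],[0,0,0]],
    [[0.008,0,0],[0,0,0]]
  ]
}}

```text
time_s: 14.65
tcp_pos: [0.5944, 0.0203, 0.0741]
eef_rot: [61.2, 90.0, 166.7]
contact_force: [-3.9, 0.1, 7.0]
gripper_width: 0.0414
```

```bash
python3 st.py
```

```text
14.65 [0.59436101 0.02033485 0.07411648] 105.47532031976293 [-1.60271872e-04  3.78581253e-05 -9.99999986e-01] [-3.92644378  0.05718915  7.0492471 ] [0.13329532 1.58407775 0.09077739]
scaled to shaft [ 1.32108177e-07 -7.96698972e-05  1.81210798e-03]
```

{"fn": "send_rows", "kwargs": {
  "plan": [
    [[0,0,0],[0.05,0,0]],
    [[0,0,0],[0.12,0,0]],
    [[0,0,0],[0.19,0,0]],
    [[0,0,0],[0.27,0,0]],
    [[0,0,0],[0.35,0,0]]
  ]
}}

```text
time_s: 15.15
tcp_pos: [0.5945, 0.0203, 0.0742]
eef_rot: [-71.0, 90.0, 18.5]
contact_force: [0.2, 0.4, -0.5]
gripper_width: 0.0414
```

```bash
python3 st.py
```

```text
15.15 [0.59445051 0.02032442 0.07423542] 89.58646764669533 [ 1.19128073e-04  3.99541993e-05 -9.99999992e-01] [ 0.16167243  0.44154077 -0.54046742] [-0.02697325  0.40377828  0.01600876]
scaled to shaft [-4.61248985e-08  1.01660202e-03  1.82992448e-03]
```

{"fn": "send_rows", "kwargs": {
  "plan": [
    [[0,0,0],[0.08,0,0]],
    [[0,0,0],[0.16,0,0]],
    [[0,0,0],[0.25,0,0]],
    [[0,0,0],[0.34,0,0]],
    [[0,0,0],[0.34,0,0]]
  ]
}}

```text
time_s: 15.65
tcp_pos: [0.5945, 0.0203, 0.0742]
eef_rot: [-52.9, 90.0, 21.3]
contact_force: [-0.8, -0.7, -1.5]
gripper_width: 0.0411
```

```bash
python3 st.py
```

```text
15.65 [0.59445283 0.02030215 0.07424401] 74.2247315451991 [ 1.82382827e-04  7.12799170e-05 -9.99999981e-01] [-0.80207772 -0.73045111 -1.48228505] [-0.0790649   0.36591188 -0.06181347]
scaled to shaft [-4.42809389e-08  1.52029562e-03  1.63388478e-03]
```

{"fn": "send_rows", "kwargs": {
  "plan": [
    [[0,0,0],[0,0,0]],
    [[0,0,0],[0,0,0]],
    [[0,0,0],[0,0,0]],
    [[0,0,0],[0,0,0]],
    [[0,0,0],[0,0,0]]
  ],
  "jaw": 0.9
}}

```text
time_s: 16.15
tcp_pos: [0.5946, 0.0203, 0.0743]
eef_rot: [-61.0, 90.0, 13.2]
contact_force: [0.5, 0.8, 0.5]
gripper_width: 0.0758
```

{"fn": "send_rows", "kwargs": {
  "plan": [
    [[0,0,0],[0,0,0]],
    [[0,0,0],[0,0,0]],
    [[0,0,0],[0,0,0]],
    [[0,0,0],[0,0,0]],
    [[0,0,0],[0,0,0]]
  ]
}}

```text
time_s: 16.65
tcp_pos: [0.5945, 0.0203, 0.0743]
eef_rot: [-61.8, 90.0, 12.4]
contact_force: [-0.1, 0.5, -0.1]
gripper_width: 0.0832
```

Now rise 60 mm and back off along the tool z so that the wrist camera sees the knob from above.

{"fn": "send_rows", "kwargs": {
  "plan": [
    [[-0.15,0,0],[0,0,0]],
    [[-0.35,0,0],[0,0,0]],
    [[-0.5,0,0.1],[0,0,0]],
    [[-0.5,0,0.2],[0,0,0]],
    [[-0.5,0,0.2],[0,0,0]]
  ]
}}

```text
time_s: 17.15
tcp_pos: [0.6034, 0.0507, 0.1499]
eef_rot: [-49.6, 89.9, 24.8]
contact_force: [-0.3, -1.0, 0.1]
gripper_width: 0.0832
```

```bash
python3 - <<'E'
from kn import *
r.capture('wrist')
c=knob('f1.png',.082,(.5944,.0205,.082))
c0=proj(c,(.5944,.0205,.07)); u0,v0=(c0-[100,75]).astype(int); u0,v0=max(u0,0),max(v0,0); save(c,'f1.png',(u0,v0,u0+200,v0+150),4)
o=c['color'].astype(int); m=(o[...,0]>150)&(o[...,1]>60)&(o[...,1]<175)&(o[...,2]<90)&(o[...,0]-o[...,1]>50)
v,u=np.nonzero(m); C=np.array([.5944,.0205])
for z,a,b in ((.082,0,.0195),(.05,.025,.042)):
    W=np.array([at_z(c,p,z)[:2]-C for p in zip(u,v)]); q=np.hypot(*W.T); W=W[(q>a)&(q<b)]; W=W[W[:,0]>0]; mu=W.mean(0); print(z,len(W),mu,np.degrees(np.arctan2(mu[1],mu[0])))
    l=cv2.fitLine(np.float32(W*1000),cv2.DIST_HUBER,0,.01,.01).ravel(); print(l,np.degrees(np.arctan(l[1]/l[0])))
E
```

```text
17.2 [0.60254303 0.0498759  0.14901873] [-14.15092032  89.97881833  60.14762652] [ 23.  18. -16.  -0. -56. -39.]
knob 0.94 [314.8, 210.0] [0.59422863 0.01650025 0.082     ]
pointer 0.71 [316.2, 212.3] [0.59385612 0.01789503 0.082     ]
crop 251 152
top 4440 (594.717529296875, 20.358928680419922) 21.017677307128906 [0.59424164 0.01925864 0.0816187 ] [ 5.73994613e-01 -7.08574006e-05  7.80034981e-02] [0.61530229 0.04077355 0.08431097]
orange 338 [0.61493832 0.01155973 0.082     ] [0.59632432 0.00183895 0.082     ] [0.62704659 0.02104081 0.082     ]
0.082 123 [ 0.01090533 -0.00213365] -11.070194412301921
[ 0.9679676 -0.2510749 10.878724  -2.142259 ] -14.541129
0.05 250 [ 0.03353777 -0.00744204] -12.511225660344572
[ 0.9452105  -0.32646137 33.379883   -7.82416   ] -19.054134
```

View pics/f1.png

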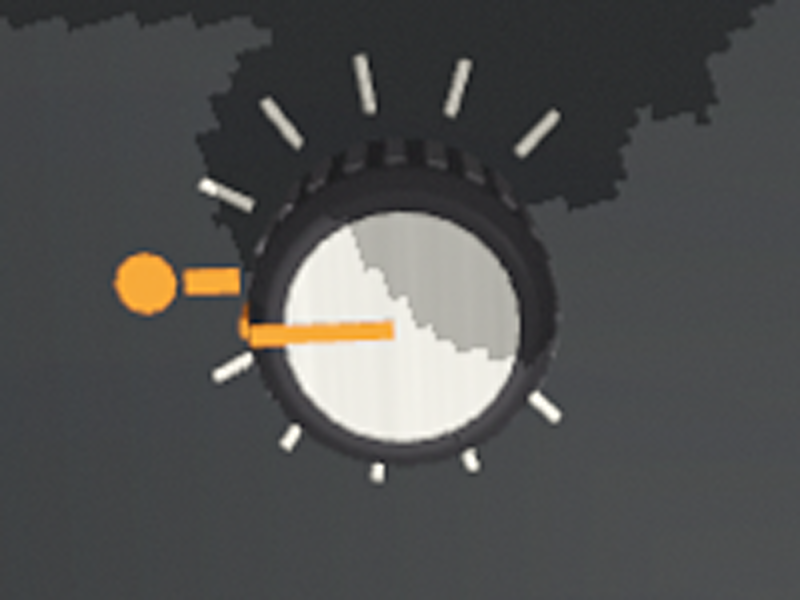

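```bash
python3 - <<'E'
from h import *
c=r.capture('wrist'); u,v=map(int,proj(c,(.5944,.0205,.082))); Z=[depthpt(c,(a,b))[2] for a in range(u-15,u+16,3) for b in range(v-15,v+16,3)]
P=[depthpt(c,(int(a),int(b)))[2] for a,b in [proj(c,(.55,.0205+d,.05)) for d in (-.01,0,.01)]]
print(np.median(Z),np.median(P)); print(r.get_state()['contact_force']); print(r.close_job())
E
```

```text
0.08220872123241776 0.04955729472730003
[0.56187087 0.31987173 0.62710335]
the job is handed in; nothing more can be done
None
```

The knob is on the shaft, pushed fully home, turned to the orange mark and released, and the job is handed in at about 17 s of the 67 s allowed.

- **Fit:** I lined the knob up with the shaft's flat, seen at about 17°. Pushing it on took about 4.5 N at the clip, as read between steps. The force then fell away as the clip snapped in, and the knob stopped on the bush at about 10 N, well below the 35 N limit.
- **Height:** The last depth reading put the knob's top at 82.2 mm above the desk, so its underside is at about 52.2 mm, against 52 mm when home.
- **Position:** The knob's axis is within about 0.5 mm of the measured shaft axis.
- **Pointer:** I turned the knob about 31°. In the last wrist picture the pointer runs parallel to the mark to within about 2°; the limit is 8.6°.
- **Disagreement:** My orange-pixel estimates of the final angles scattered. The pointer came out at -11° to -14.5° and the mark at -12.5° to -19°, the -19° line fit being the outlier. I relied on the parallel lines in the picture and on the earlier mark bearing of about -13.7°.
- **Other objects:** The open gripper was clear above the unit with no contact force, and no move went near the mug, timer, screwdriver or basket. I did not take a final picture of them.

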